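Weigh a tub of peeled chestnuts on the kitchen balance

TASK

Weigh the tub that stands on the kitchen balance: take dumbbell weights from the sloping rack and lay them lengthwise on the rails of the other pan, one in each of the two gaps and, if more is needed, one saddled on top of those two, until the beam floats level and still. Set each weight down without dropping it, use no more than are needed and leave any spare one as it lies in the rack. Leave the tubs and the other kitchen things where they are.

Things in the scene. Friction and masses are not known exactly. Their poses are not given: they have to be found in the camera images.
- weight_1: Dumbbell-shaped aluminium counterweight, 110 mm long, 250 g, all three alike: two end discs 44 mm across, 25 mm thick, joined by a handle 20 mm across, 60 mm long. Origin at its centre, x along its length. At first it lies in the rack sloping 35 degrees, far end (+x) higher. Starts in the rack's right (nearest the balance) place.
- weight_2: Dumbbell-shaped aluminium counterweight, 110 mm long, 250 g, all three alike: two end discs 44 mm across, 25 mm thick, joined by a handle 20 mm across, 60 mm long. Origin at its centre, x along its length. At first it lies in the rack sloping 35 degrees, far end (+x) higher. Starts in the rack's middle place.
- weight_3: Dumbbell-shaped aluminium counterweight, 110 mm long, 250 g, all three alike: two end discs 44 mm across, 25 mm thick, joined by a handle 20 mm across, 60 mm long. Origin at its centre, x along its length. At first it lies in the rack sloping 35 degrees, far end (+x) higher. Starts in the rack's left place.
- rack: Fixed plywood rack, origin on the counter under its middle; x points away from the robot, up its 35 degree slope. Places at y = -80, 0, 80 mm, weights' centres at x = 0, 85 mm high. Weights rest on their discs and a stop at the low end; handles are free: 19 mm of air from handle to board, 36 mm between neighbours' discs.
- shelf_bar (a point): Middle of the front bar (10 mm thick, 270 mm long, along the rack's y) of a wire spice shelf fixed 150 mm above the weights' centres and reaching 130 mm back from them, a jar on it. Under it a hand can reach a handle only tilted, from the robot's side, about square to the slope; lift a weight a little off the slope, then draw it towards the robot.
- weight_pan: Left pan of the balance: level plate 130 (x) by 160 mm (y), origin at the centre of its upper face, z up; 85 mm high when the beam is level, rides 18 mm up or down with it, starts up. Three half-round rails, radius 22 mm along x, centred on the plate's face at y = -54, 0, 54 mm, interrupted from x = -27 to 27 mm so that fingers pass. It sinks under 0.2 to 5 N, less when nearly balanced.
- gap_left (a point): Centre of a weight saddled in the gap between the pan's middle and left rails, lying along the pan's x: pan y = 27 mm, 34.7 mm above the plate, carried by its discs. Moves with the pan. The next weight's handle is then 44 mm clear of a handle's centre line: part the fingers only to about 40 mm to let go.
- gap_right (a point): The same for the gap between the middle and right rails: pan y = -27 mm, 34.7 mm above the plate.
- saddle_top (a point): Centre of a third weight saddled on the two in the gaps: pan y = 0, 69.4 mm above the plate, along the pan's x.
- beam (a joint): Angle of the balance's beam (rad): 0 level, -0.12 the stop with the load pan down (start), 0.12 the stop with the weight pan down. Pans are 150 mm from the pivot. A spring centres it: 0.12 rad for some 225 g of difference, so one weight too few or too many brings it to a stop or nearly; the right number leaves it within about 0.02 rad. It settles in about 1.5 s.
- balance: The balance's fixed base, origin on the counter under its pivot, y towards the weight pan (centre at y = 150 mm); load pan at y = -150 mm. An upright pointer on the beam swings in a fork near the pivot, 135 mm high. Yaw within 0.2 rad of straight.
- tub_a: White tub, grey lid, 110 mm across, 82 mm high, origin under its foot, full of peeled chestnuts. Two look alike but are filled differently: one stands on the load pan, the other on a chopping block to the right; either may be which. A tub weighs about as much as two or three of the weights; it cannot be seen which. Not to be moved.
- tub_b: White tub, grey lid, 110 mm across, 82 mm high, origin under its foot, full of peeled chestnuts. Two look alike but are filled differently: one stands on the load pan, the other on a chopping block to the right; either may be which. A tub weighs about as much as two or three of the weights; it cannot be seen which. Not to be moved.
- bowl: Steel bowl, 150 mm across, 65 mm high, beyond the balance; bystander, origin under its foot.
- jar: Spice jar, 52 mm across, 75 mm high, beyond the weight pan; bystander, origin under its foot.
- mug: White mug, 76 mm across, 85 mm high, near the robot on the right; bystander, origin under its foot.
- spoon: Wooden spoon, 180 mm long, lying near the robot; bystander.
- oil: Green oil bottle, 60 mm across, 170 mm high, beyond the load pan; bystander, origin under its foot.
Not all that is in view belongs to the job. Leave any brown or orange look-alike of the weight_3 alone.

How it is judged:
On the way, in this order (a step that is already met when the one before it is completed fails the run):
1. a weight lies in one of the two lower gaps of the weight pan ((((x of weight_1 in the frame of weight_pan between -0.02 and 0.02 m and y of weight_1 in the frame of weight_pan between 0.015 and 0.039 m and z of weight_1 in the frame of weight_pan between 0.0277 and 0.0417 m and angle between the x axis of weight_1 and the x axis of weight_pan, either way round below 0.15 rad) or (x of weight_2 in the frame of weight_pan between -0.02 and 0.02 m and y of weight_2 in the frame of weight_pan between 0.015 and 0.039 m and z of weight_2 in the frame of weight_pan between 0.0277 and 0.0417 m and angle between the x axis of weight_2 and the x axis of weight_pan, either way round below 0.15 rad) or (x of weight_3 in the frame of weight_pan between -0.02 and 0.02 m and y of weight_3 in the frame of weight_pan between 0.015 and 0.039 m and z of weight_3 in the frame of weight_pan between 0.0277 and 0.0417 m and angle between the x axis of weight_3 and the x axis of weight_pan, either way round below 0.15 rad)) or ((x of weight_1 in the frame of weight_pan between -0.02 and 0.02 m and y of weight_1 in the frame of weight_pan between -0.039 and -0.015 m and z of weight_1 in the frame of weight_pan between 0.0277 and 0.0417 m and angle between the x axis of weight_1 and the x axis of weight_pan, either way round below 0.15 rad) or (x of weight_2 in the frame of weight_pan between -0.02 and 0.02 m and y of weight_2 in the frame of weight_pan between -0.039 and -0.015 m and z of weight_2 in the frame of weight_pan between 0.0277 and 0.0417 m and angle between the x axis of weight_2 and the x axis of weight_pan, either way round below 0.15 rad) or (x of weight_3 in the frame of weight_pan between -0.02 and 0.02 m and y of weight_3 in the frame of weight_pan between -0.039 and -0.015 m and z of weight_3 in the frame of weight_pan between 0.0277 and 0.0417 m and angle between the x axis of weight_3 and the x axis of weight_pan, either way round below 0.15 rad)))), for 0.2 s.
2. a weight lies in each of the two lower gaps (((x of weight_1 in the frame of weight_pan between -0.02 and 0.02 m and y of weight_1 in the frame of weight_pan between 0.015 and 0.039 m and z of weight_1 in the frame of weight_pan between 0.0277 and 0.0417 m and angle between the x axis of weight_1 and the x axis of weight_pan, either way round below 0.15 rad) or (x of weight_2 in the frame of weight_pan between -0.02 and 0.02 m and y of weight_2 in the frame of weight_pan between 0.015 and 0.039 m and z of weight_2 in the frame of weight_pan between 0.0277 and 0.0417 m and angle between the x axis of weight_2 and the x axis of weight_pan, either way round below 0.15 rad) or (x of weight_3 in the frame of weight_pan between -0.02 and 0.02 m and y of weight_3 in the frame of weight_pan between 0.015 and 0.039 m and z of weight_3 in the frame of weight_pan between 0.0277 and 0.0417 m and angle between the x axis of weight_3 and the x axis of weight_pan, either way round below 0.15 rad)) and ((x of weight_1 in the frame of weight_pan between -0.02 and 0.02 m and y of weight_1 in the frame of weight_pan between -0.039 and -0.015 m and z of weight_1 in the frame of weight_pan between 0.0277 and 0.0417 m and angle between the x axis of weight_1 and the x axis of weight_pan, either way round below 0.15 rad) or (x of weight_2 in the frame of weight_pan between -0.02 and 0.02 m and y of weight_2 in the frame of weight_pan between -0.039 and -0.015 m and z of weight_2 in the frame of weight_pan between 0.0277 and 0.0417 m and angle between the x axis of weight_2 and the x axis of weight_pan, either way round below 0.15 rad) or (x of weight_3 in the frame of weight_pan between -0.02 and 0.02 m and y of weight_3 in the frame of weight_pan between -0.039 and -0.015 m and z of weight_3 in the frame of weight_pan between 0.0277 and 0.0417 m and angle between the x axis of weight_3 and the x axis of weight_pan, either way round below 0.15 rad))), for 0.2 s.
At the end, for the whole second after the job is handed in: Beam within 0.04 rad of level and still. A weight in each lower gap; every weight is in a lower gap, saddled on those two, or within 15 mm of where it lay in the rack. In place: centre within 20 mm along, 12 mm across, 7 mm in height, along the rails within 0.15 rad, at rest (all of step 2 and (distance of weight_1 from where it was at the start of the episode below 0.015 m or (x of weight_1 in the frame of weight_pan between -0.02 and 0.02 m and y of weight_1 in the frame of weight_pan between 0.015 and 0.039 m and z of weight_1 in the frame of weight_pan between 0.0277 and 0.0417 m and angle between the x axis of weight_1 and the x axis of weight_pan, either way round below 0.15 rad) or (x of weight_1 in the frame of weight_pan between -0.02 and 0.02 m and y of weight_1 in the frame of weight_pan between -0.039 and -0.015 m and z of weight_1 in the frame of weight_pan between 0.0277 and 0.0417 m and angle between the x axis of weight_1 and the x axis of weight_pan, either way round below 0.15 rad) or (x of weight_1 in the frame of weight_pan between -0.02 and 0.02 m and y of weight_1 in the frame of weight_pan between -0.012 and 0.012 m and z of weight_1 in the frame of weight_pan between 0.0624 and 0.0764 m and angle between the x axis of weight_1 and the x axis of weight_pan, either way round below 0.15 rad)) and (distance of weight_2 from where it was at the start of the episode below 0.015 m or (x of weight_2 in the frame of weight_pan between -0.02 and 0.02 m and y of weight_2 in the frame of weight_pan between 0.015 and 0.039 m and z of weight_2 in the frame of weight_pan between 0.0277 and 0.0417 m and angle between the x axis of weight_2 and the x axis of weight_pan, either way round below 0.15 rad) or (x of weight_2 in the frame of weight_pan between -0.02 and 0.02 m and y of weight_2 in the frame of weight_pan between -0.039 and -0.015 m and z of weight_2 in the frame of weight_pan between 0.0277 and 0.0417 m and angle between the x axis of weight_2 and the x axis of weight_pan, either way round below 0.15 rad) or (x of weight_2 in the frame of weight_pan between -0.02 and 0.02 m and y of weight_2 in the frame of weight_pan between -0.012 and 0.012 m and z of weight_2 in the frame of weight_pan between 0.0624 and 0.0764 m and angle between the x axis of weight_2 and the x axis of weight_pan, either way round below 0.15 rad)) and (distance of weight_3 from where it was at the start of the episode below 0.015 m or (x of weight_3 in the frame of weight_pan between -0.02 and 0.02 m and y of weight_3 in the frame of weight_pan between 0.015 and 0.039 m and z of weight_3 in the frame of weight_pan between 0.0277 and 0.0417 m and angle between the x axis of weight_3 and the x axis of weight_pan, either way round below 0.15 rad) or (x of weight_3 in the frame of weight_pan between -0.02 and 0.02 m and y of weight_3 in the frame of weight_pan between -0.039 and -0.015 m and z of weight_3 in the frame of weight_pan between 0.0277 and 0.0417 m and angle between the x axis of weight_3 and the x axis of weight_pan, either way round below 0.15 rad) or (x of weight_3 in the frame of weight_pan between -0.02 and 0.02 m and y of weight_3 in the frame of weight_pan between -0.012 and 0.012 m and z of weight_3 in the frame of weight_pan between 0.0624 and 0.0764 m and angle between the x axis of weight_3 and the x axis of weight_pan, either way round below 0.15 rad)) and value of joint beam between -0.04 and 0.04 rad and velocity of joint beam between -0.05 and 0.05 rad/s and linear speed of each of weight_1, weight_2, weight_3 below 0.03 m/s); the robot touches nothing.
It fails at once if a weight is dropped: it falls free of the fingers faster than 0.5 m/s (about 13 mm of fall) ((linear speed of weight_1 above 0.5 m/s and contact force between the fingers and weight_1 below 0.1 N) or (linear speed of weight_2 above 0.5 m/s and contact force between the fingers and weight_2 below 0.1 N) or (linear speed of weight_3 above 0.5 m/s and contact force between the fingers and weight_3 below 0.1 N)).
It fails at once if a tub is shifted by more than 60 mm (riding up and down with its pan, at most 36 mm, is fine) or tipped over (distance of any of tub_a, tub_b from where it was at the start of the episode above 0.06 m or angle between any of tub_a, tub_b's own z axis and vertical above 0.4 rad).
It fails at once if one of the other kitchen things (bowl, jar, mug, spoon, oil bottle) is moved by more than 40 mm (distance of any of bowl, jar, mug, spoon, oil from where it was at the start of the episode above 0.04 m).
It also fails if it takes over 72 s, if anything falls off the work surface, if the arm or the gripper's body presses on something with over 40 N, if the wrist force passes 120 N, or if a joint passes its speed limit or range.

ROBOT

A 7-joint arm with a two-finger parallel gripper is mounted at the origin on the work surface. World frame = base frame: x ahead of the robot, y to its left, z up, the work surface at z = 0. Lengths are in m, angles in rad, forces in N, time in s.
With the tool pointing down it reaches from about 0.425 to 1.025 m from the base axis. Payload 9.4 kg.
Tool frame: the origin (TCP) lies at the very end of the fingers, on their centre line; the grasp point (between the pads) lies 19 mm behind it; z points along the fingers, y is the line along which they close (so a half turn about z gives the same grasp; the last joint's range is limited). The gripper opens to 85 mm and grips with 20 to 120 N. Pads are 22 mm wide; open, the fingers measure 114 mm over their backs; the gripper's body (76 mm by 85 mm) begins 54 mm behind the grasp point. The pads swing forward as they close: fully open they stand 13 mm farther back than shut.
Start: joints at [1.136, 0.599, -0.003, 1.599, 0.002, 0.943, -0.08], TCP at [0.254, -0.679, 0.231] pointing down, gripper open.
Joint ranges: [-2.57, 2.57], [-0.35, 1.97], [-1.29, 1.29], [0.11, 2.56], [-1.05, 4.19], [0.11, 1.86], [-2.63, 2.63]. Speed limits (rad/s): [2.22, 2.22, 3.01, 3.01, 3.14, 3.14, 3.14].

INTERFACE

Orientations are given as a rotation vector (axis times angle).
In Python, from rig import arm, inverse_kinematics, sense, snapshot, ticket, models gives the robot as it stands. Calls block until the motion is done:
- arm.move_ptp(position, orientation): joint-space move of the TCP to a pose.
- arm.move_straight(position, attitude=None, speed=0.15, max_force=None): straight line of the TCP; attitude=None keeps the orientation; speed is the mean speed in m/s. With max_force (N) it stops when the force on the tool has changed by that much, and returns True; else False.
- arm.move_j(angles): joint-space move.
- arm.set_gripper(opening, squeeze=None): opening from 0.0 (shut) to 1.0 (fully open); squeeze is the grip in N (None keeps the last); returns when the fingers have stopped.
- arm.wait(seconds).
- inverse_kinematics(position, orientation): joint angles nearest the present ones, or None.
- sense(): the state.
- snapshot(name): name is "scene" or "top" or "wrist"; returns a dict with "img" (480x640x3 uint8, blue, green, red), "vfov" (degrees; the focal length in pixels is half the picture's height over the tangent of half this angle, whatever the lens; pixels are square), "cx", "cy" (the principal point, pixels), "rvec" (rotation vector, rad) and "tvec" (3), from world to camera coordinates, as OpenCV has them; the wrist camera has in their place "hand_eye" (4x4, takes a point from camera to tool coordinates, whose origin is the TCP and whose axes are the flange's). Camera axes: x right, y down, z forward; pixel columns grow to the right and rows downward; lengths in m; the calibration is good to about 2 mm. A picture is of the moment at which its call begins: read the wrist's pose just before it. There is no depth.
A pose or a line that the arm cannot do raises arm.IKError and nothing moves.
- ticket.finish_job(): hands the job in; it is judged then, once.
Trained networks look in the newest picture that a camera, given by its name, has taken for a name from the list of things; names that differ only in an ending like _2 or _b are one class to them, and where a whole thing is asked for, a point or a joint stands for the part that bears it (a point fixed in the world has none). Each returns a list of dicts, best first, with "confidence" (0 to 1); they miss things now and then, are a little off and sometimes report something else, mostly with a low value. They report only what shows in the picture. A call takes as long as a camera call. They do not tell look-alikes from the thing itself.
- models.regions_of(camera, query): "pixels" (480x640 bool, what is visible of it) and "uv" ([column, row] in pixels, amid what is visible of it).
The state is a dict: "clock": time; "joints": joint angles; "qvel": joint speeds; "joint_torque": joint torques, N m; "tcp_pos": TCP position; "tool_rot": TCP orientation; "force": force on the tool from outside, world axes, zero at the start; "wrist_torque": the same for the moment, N m; "width": opening from 0.0 (shut) to 1.0 (fully open); "finger_force": force on a finger pad.
Only numpy, scipy, OpenCV 4.12 (cv2) and the standard library are available. Lean on these libraries where they do the work, as an engineer would, in place of code of your own. Each camera call takes 0.05 s, during which the arm holds its last target. There are 200 camera calls.

## Working session

There is one attempt and no reset: what is moved stays moved. The work goes in short steps, each a Python script; the robot and the scene stay as the last script left them, time stands still between calls to the robot, and variables do not carry over. Pictures are saved under pics/ and viewed, at most 13 in all, crops included, and the job is handed in when it is done.

```bash
ls; mkdir -p pics
python3 - <<'E'
from rig import arm, inverse_kinematics, sense, snapshot, ticket, models
import cv2,numpy as np
s=sense();print({k:np.round(v,3) for k,v in s.items()})
for n in ("scene","top"):
    d=snapshot(n);cv2.imwrite(f"pics/{n}0.png",d["img"]);print(n,d["vfov"],d["cx"],d["cy"],d["rvec"],d["tvec"])
    R=cv2.Rodrigues(np.array(d["rvec"]))[0];print("cam at",-R.T@np.array(d["tvec"]).ravel())
    for q in ("weight_1","rack","weight_pan","balance","shelf_bar","beam","tub_a"):
        print(q,[(round(r["confidence"],2),np.round(r["uv"]).tolist(),int(r["pixels"].sum())) for r in models.regions_of(n,q)])
E
```

```text
pics
{'clock': np.float64(0.0), 'joints': array([ 1.136,  0.6  , -0.003,  1.6  ,  0.002,  0.943, -0.08 ]), 'qvel': array([ 0.002,  0.002, -0.002,  0.001,  0.   , -0.001, -0.001]), 'joint_torque': array([ 0.0000e+00, -7.7645e+01,  1.5650e+00, -2.5800e+01,  1.2000e-02,
        9.0000e-03, -0.0000e+00]), 'tcp_pos': array([ 0.254, -0.679,  0.23 ]), 'tool_rot': array([-3.09e+00, -5.59e-01,  1.00e-03]), 'force': array([-0.37 ,  0.042, -0.336]), 'wrist_torque': array([ 0.013,  0.022, -0.014]), 'finger_force': np.float64(0.0), 'width': np.float64(1.001)}
scene 57.80864311665151 323.91147792688565 237.80073659055938 [ 1.59634673  2.00081001 -0.78028359] [ 0.20207893 -0.28010236  1.62675471]
cam at [1.32632044 0.08492136 0.99964323]
weight_1 [(0.82, [417.0, 279.0], 290), (0.67, [476.0, 280.0], 373), (0.65, [445.0, 279.0], 379), (0.63, [469.0, 228.0], 345), (0.62, [343.0, 244.0], 2156), (0.57, [487.0, 263.0], 168), (0.52, [424.0, 243.0], 229)]
rack [(0.63, [457.0, 296.0], 6044)]
weight_pan []
balance [(0.97, [306.0, 256.0], 5103), (0.74, [283.0, 197.0], 757), (0.27, [341.0, 246.0], 2220)]
shelf_bar [(0.68, [460.0, 295.0], 6330)]
beam [(0.88, [284.0, 253.0], 428)]
tub_a [(0.82, [235.0, 231.0], 1449), (0.77, [180.0, 192.0], 1216)]
top 51.02897780549636 314.4957303530355 234.96378035573687 [ 2.14431376 -2.19003038  0.06689951] [-0.0480294   0.5624546   1.36390465]
cam at [ 0.44395527 -0.09021502  1.40487112]
weight_1 [(0.93, [199.0, 235.0], 472), (0.87, [220.0, 305.0], 489), (0.69, [175.0, 335.0], 523), (0.65, [167.0, 241.0], 545), (0.62, [144.0, 296.0], 528)]
rack [(0.66, [187.0, 210.0], 5607)]
weight_pan [(0.72, [309.0, 248.0], 2961)]
balance [(0.62, [342.0, 244.0], 6574), (0.53, [306.0, 247.0], 3076)]
shelf_bar [(0.59, [187.0, 217.0], 4484)]
beam [(0.75, [364.0, 238.0], 510)]
tub_a [(0.95, [515.0, 271.0], 1750), (0.57, [425.0, 228.0], 1520)]
```

View pics/scene0.png

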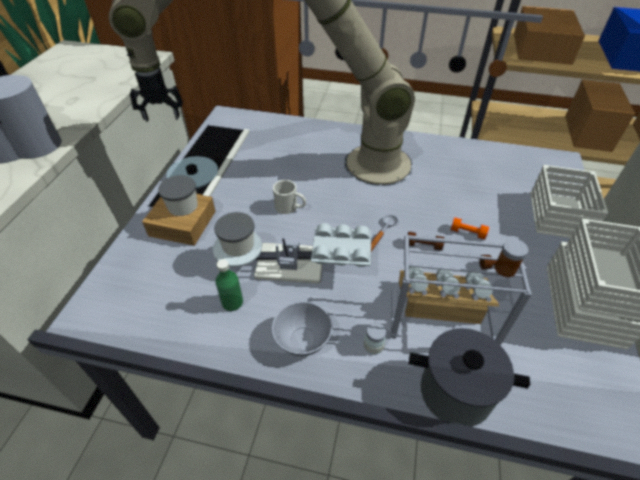

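View pics/top0.png

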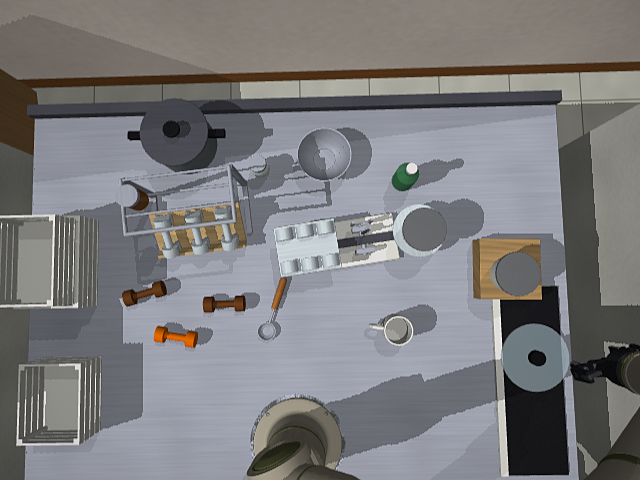

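Scene: tub is on the load pan (235,235), weight pan (342,244) is up and empty, rack weights are at (417,279), (446,279) and (478,280). The top view has the rack weights at about (170,237), (199,232), (228,228). The look-alikes on the table are brown at (144,293) and (224,303), and orange at (176,336). The true weights are the silver ones in the plywood rack under the shelf.

```bash
cat > h.py <<'E'
from rig import arm, inverse_kinematics, sense, snapshot, ticket, models
import cv2,numpy as np
from scipy.spatial.transform import Rotation as Ro
def cam(d,s=None):
    """returns K, R, t world->camera"""
    f=240/np.tan(np.radians(d["vfov"])/2); K=np.array([[f,0,d["cx"]],[0,f,d["cy"]],[0,0,1]])
    if "rvec" in d: return K,cv2.Rodrigues(np.array(d["rvec"]))[0],np.array(d["tvec"]).ravel()
    T=np.eye(4);T[:3,:3]=Ro.from_rotvec(s["tool_rot"]).as_matrix();T[:3,3]=s["tcp_pos"]
    M=np.linalg.inv(T@np.array(d["hand_eye"]));return K,M[:3,:3],M[:3,3]
def ray(c,uv):
    K,R,t=c;d=R.T@np.linalg.inv(K)@np.array([uv[0],uv[1],1.]);return -R.T@t,d/np.linalg.norm(d)
def atz(c,uv,z):
    o,d=ray(c,uv);return o+d*(z-o[2])/d[2]
def tri(cs,uvs):
    A=np.zeros((3,3));b=np.zeros(3)
    for c,u in zip(cs,uvs):
        o,d=ray(c,u);P=np.eye(3)-np.outer(d,d);A+=P;b+=P@o
    x=np.linalg.solve(A,b);return x,[np.linalg.norm(np.cross(x-ray(c,u)[0],ray(c,u)[1])) for c,u in zip(cs,uvs)]
def proj(c,p):
    K,R,t=c;q=K@(R@np.array(p)+t);return q[:2]/q[2]
def rot(yaw,tilt):
    """tool: z leaning forward by tilt from straight down along heading yaw; y across"""
    z=np.array([np.sin(tilt)*np.cos(yaw),np.sin(tilt)*np.sin(yaw),-np.cos(tilt)]);y=np.array([-np.sin(yaw),np.cos(yaw),0])
    return Ro.from_matrix(np.c_[np.cross(y,z),y,z])
def shot(n,name=None):
    s=sense();d=snapshot(n)
    if name: cv2.imwrite(f"pics/{name}.png",d["img"])
    return d["img"],cam(d,s),d
E
python3 - <<'E'
from h import *
_,ct,_=shot("top");_,cs,_=shot("scene");_,_,d=shot("wrist");print(np.round(d["hand_eye"],3),d["vfov"])
for a,b in (((167,241),(478,280)),((199,235),(445,279)),((228,230),(417,279)),((309,248),(343,244))):
    print(tri([ct,cs],[a,b]), atz(ct,a,.085))
# corners of pan plate top view (eye): FL, NL, NR, FR
for u in ((275,228),(280,277),(341,268),(334,219)): print(atz(ct,u,.11))
# rack board corners
for u in ((150,212),(160,257),(246,246)): print(atz(ct,u,.06))
R0=Ro.from_rotvec(sense()["tool_rot"]).as_matrix();print(R0.round(2))
for yaw in (0,.15,.3):
  for p,t in (((.62,.27,.3),.61),((.66,.27,.085),.61),((.6,.0,.35),0)):
    for f in (0,np.pi): print(yaw,p,t,f, inverse_kinematics(p,(rot(yaw,t)*Ro.from_euler('z',f)).as_rotvec()))
E
```

```text
[[-0.    -0.963 -0.269  0.07 ]
 [ 1.    -0.001  0.001 -0.001]
 [-0.001 -0.269  0.963 -0.141]
 [ 0.     0.     0.     1.   ]] 71.51253746176627
(array([0.54898634, 0.33348038, 0.08019647]), [np.float64(0.0018045799690830746), np.float64(0.0018045799690830546)]) [0.54864801 0.33005912 0.085     ]
(array([0.56327529, 0.24832578, 0.07783257]), [np.float64(0.0016993574058128285), np.float64(0.0016993574058126915)]) [0.56272758 0.24475898 0.085     ]
(array([0.57533264, 0.17402562, 0.07141381]), [np.float64(0.003784748870554026), np.float64(0.0037847488705540474)]) [0.5743111  0.16753669 0.085     ]
(array([ 0.52027193, -0.04137915,  0.09868994]), [np.float64(0.0052508554232108505), np.float64(0.005250855423210832)]) [ 0.52198324 -0.04609572  0.085     ]
[0.57431824 0.04025721 0.11      ]
[0.44745938 0.02908306 0.11      ]
[ 0.46732831 -0.12813172  0.11      ]
[ 0.59430006 -0.11313213  0.11      ]
[0.63064759 0.38489972 0.06      ]
[0.50780918 0.35680813 0.06      ]
[0.53248421 0.12406557 0.06      ]
[[ 0.94  0.35 -0.  ]
 [ 0.35 -0.94 -0.  ]
 [-0.    0.   -1.  ]]
0 (0.62, 0.27, 0.3) 0.61 0
[... 1487 characters left out ...]
53  0.30712955  0.04415465  2.11669602  0.83518273  0.18531461
  0.5215526 ]
0.3 (0.62, 0.27, 0.3) 0.61 3.141592653589793 [-0.70702667  0.30927178  0.17939603  2.12273014  0.63919945  0.15011878
 -2.4298341 ]
0.3 (0.66, 0.27, 0.085) 0.61 0 [ 0.15798063  0.9742506  -1.1008479   2.15294097  1.9925893   0.95970948
 -0.32883343]
0.3 (0.66, 0.27, 0.085) 0.61 3.141592653589793 [-0.27617814  0.71527833 -0.36535298  2.17957638  2.33722568  0.48174446
  2.24202606]
0.3 (0.6, 0.0, 0.35) 0 0 [ 0.54712527  0.47722068 -0.95526199  1.71271871  0.41908184  1.17213889
  1.34827592]
0.3 (0.6, 0.0, 0.35) 0 3.141592653589793 [ 0.08544375  0.34584762 -0.24806288  1.74007709  0.09516378  1.06738298
 -1.46528823]
```

```bash
cat > t.py <<'E'
from h import *
def ok(p,y,t,f):
    q=inverse_kinematics(p,(rot(y,t)*Ro.from_euler('z',f)).as_rotvec());return None if q is None else np.round(q,2)
E
python3 - <<'E'
from t import *
for f in (0,np.pi):
    for p,y,t in (((.5,-.05,.33),.1,0),((.49,.25,.19),.14,.61),((.57,.25,.08),.14,.61),((.49,.33,.19),.14,.61),((.40,.25,.25),.14,.61),((.5,-.04,.13),.1,0)): print(round(f),p,ok(p,y,t,f))
P=(.5,-.05,.33);ori=(rot(.1,0)*Ro.from_euler('z',np.pi)).as_rotvec()
arm.move_ptp(P,ori);img,c,_=shot("wrist","w1")
print(sense()["joints"].round(2),sense()["clock"])
for f in (0,np.pi):
    for p,y,t in (((.49,.25,.19),.14,.61),((.57,.25,.08),.14,.61),((.49,.33,.19),.14,.61),((.40,.25,.25),.14,.61),((.5,-.04,.13),.1,0)): print(round(f),p,ok(p,y,t,f))
for q in ("weight_pan","balance","beam"): print(q,[(round(r["confidence"],2),np.round(r["uv"]).tolist(),int(r["pixels"].sum())) for r in models.regions_of("wrist",q)])
E
```

```text
0 (0.5, -0.05, 0.33) [ 0.71  0.34 -0.95  1.94  0.32  1.02  1.29]
0 (0.49, 0.25, 0.19) [-0.01  0.59 -1.1   2.42  1.73  0.93 -0.71]
0 (0.57, 0.25, 0.08) [ 0.05  0.94 -1.1   2.34  1.98  1.15 -0.7 ]
0 (0.49, 0.33, 0.19) [-0.16  0.65 -1.1   2.31  1.64  1.03 -0.7 ]
0 (0.4, 0.25, 0.25) [-0.1   0.33 -1.1   2.48  1.49  0.79 -0.7 ]
0 (0.5, -0.04, 0.13) [ 0.46  0.57 -0.69  2.17  0.65  0.61  0.96]
3 (0.5, -0.05, 0.33) [ 0.15  0.23 -0.2   1.97  0.05  0.95 -1.55]
3 (0.49, 0.25, 0.19) [-0.78  0.39 -0.01  2.46  2.1   0.41  2.02]
3 (0.57, 0.25, 0.08) [-0.28  0.72 -0.55  2.36  2.17  0.76  2.12]
3 (0.49, 0.33, 0.19) [-1.04  0.44  0.17  2.36  1.88  0.35  2.14]
3 (0.4, 0.25, 0.25) [-1.28  0.19  0.36  2.54  1.63  0.36  2.35]
3 (0.5, -0.04, 0.13) [-0.06  0.49  0.03  2.2  -0.03  0.45 -1.47]
[ 0.15  0.23 -0.2   1.97  0.05  0.95 -1.55] 3.425
0 (0.49, 0.25, 0.19) [-0.01  0.59 -1.1   2.42  1.73  0.93 -0.71]
0 (0.57, 0.25, 0.08) [ 0.05  0.94 -1.1   2.34  1.98  1.15 -0.7 ]
0 (0.49, 0.33, 0.19) [-0.16  0.65 -1.1   2.31  1.64  1.03 -0.7 ]
0 (0.4, 0.25, 0.25) [-0.1   0.33 -1.1   2.48  1.49  0.79 -0.7 ]
0 (0.5, -0.04, 0.13) [ 0.66  0.7  -1.05  2.16  0.89  0.81  0.71]
3 (0.49, 0.25, 0.19) [-1.17  0.45  0.55  2.48  2.77  0.27  1.37]
3 (0.57, 0.25, 0.08) [-0.9   0.72  0.36  2.4   3.    0.48  1.17]
3 (0.49, 0.33, 0.19) [-1.42  0.54  0.74  2.38  2.97  0.14  1.04]
3 (0.4, 0.25, 0.25) [-1.69  0.27  0.91  2.56  1.93  0.18  2.12]
3 (0.5, -0.04, 0.13) [ 0.08  0.49 -0.15  2.19  0.16  0.47 -1.67]
weight_pan [(0.85, [321.0, 187.0], 16996)]
balance [(0.8, [379.0, 177.0], 32016), (0.48, [124.0, 103.0], 3995)]
beam [(0.9, [446.0, 177.0], 2624)]
```

View pics/w1.png

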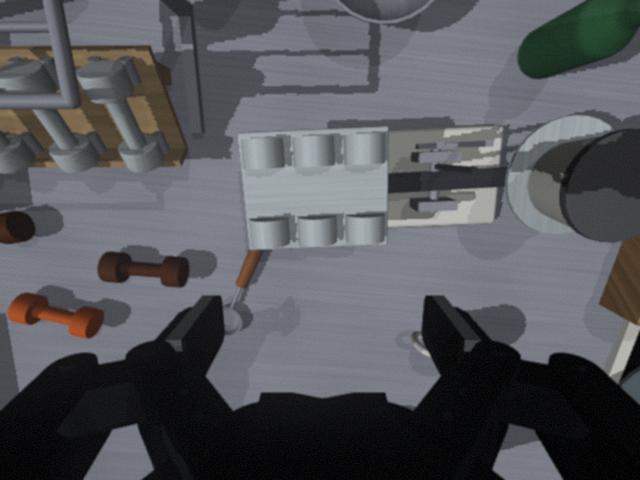

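The wrist view shows the empty pan at (240–388, 127–250), silver rack weights at upper left (130,115), (65,120), (10,120), and look-alikes at (143,268), (55,315), (10,227). Next come a second pan view and two rack views.

```bash
cat >> h.py <<'E'
from scipy.optimize import minimize
def W(p,yaw,t=0,f=0): return p,(rot(yaw,t)*Ro.from_euler('z',f)).as_rotvec()
def det(cn,q,mn=0.3): return [(r["confidence"],np.array(r["uv"]),r["pixels"].astype(np.uint8)) for r in models.regions_of(cn,q) if r["confidence"]>mn]
a=np.linspace(0,np.pi,13)
PAN=np.array([(x,y,0) for x in(-.065,.065) for y in(-.08,.08)]+[(x,y0+.022*np.cos(q),.022*np.sin(q)) for x in(-.065,.065) for y0 in(-.054,0,.054) for q in a])
b=np.linspace(0,2*np.pi,25)
DB=np.array([(x,.022*np.cos(q),.022*np.sin(q)) for x in(-.055,-.03,.03,.055) for q in b])
def hull(u): return cv2.convexHull(np.round(u).astype(np.int32))
def fitsil(model,obs,p0,pitch=0.,fz=None):
    """obs: list of (camera, mask). p=(x,y,z,yaw); hull of silhouette vs hull of mask; returns p, mean IoU"""
    H=[]
    for c,m in obs:
        n,l,st,_=cv2.connectedComponentsWithStats(m);m=(l==1+st[1:,4].argmax())
        h=np.zeros((960,1280),np.uint8);cv2.fillConvexPoly(h,hull(2*np.argwhere(m)[:,::-1].astype(np.float32)),1);H.append((c,h))
    def iou(p):
        z=p[2] if fz is None else fz
        R=Ro.from_euler('zy',[p[3],-pitch]);X=R.apply(model)+[p[0],p[1],z];s=[]
        for c,h in H:
            K,Rc,t=c;q=(X@Rc.T+t)@K.T;g=np.zeros_like(h);cv2.fillConvexPoly(g,hull(2*q[:,:2]/q[:,2:]),1)
            s.append((g&h).sum()/max(1,(g|h).sum()))
        return s
    best=None;p=np.array(p0,float)
    for k in range(3):
        S=np.vstack([p]+[p+np.eye(4)[i]*(.01,.01,.01,.06)[i]/(k+1) for i in range(4)])
        r=minimize(lambda p:-np.mean(iou(p)),p,method="Nelder-Mead",options=dict(initial_simplex=S,xatol=1e-4,fatol=1e-5,maxiter=300));p=r.x
    return p,np.round(iou(p),3)
E
python3 - <<'E'
from h import *
import pickle
obs={}
d,c,_=shot("wrist");obs["p1"]=(c,det("wrist","weight_pan")[0][2])
d,c,_=shot("top");obs["pt"]=(c,det("top","weight_pan")[0][2]) 
arm.move_ptp(*W((.47,-.06,.32),.1));d,c,_=shot("wrist");D=det("wrist","weight_pan");print([(x[0],x[1].round(),x[2].sum()) for x in D])
if D: obs["p2"]=(c,D[0][2])
print(sense()["joints"].round(2))
arm.move_ptp(*W((.46,.20,.22),.14,.61));print(sense()["joints"].round(2))
for k,y in (("r1",.20),("r2",.29)):
    if k=="r2": arm.move_straight((.45,y,.22))
    d,c,_=shot("wrist",k);D=det("wrist","weight_1");obs[k]=(c,D);print([(round(x[0],2),x[1].round().tolist(),int(x[2].sum())) for x in D])
pickle.dump(obs,open("obs.pkl","wb"))
L=[obs[k] for k in ("p1","pt","p2") if k in obs]
print(fitsil(PAN,L,(.52,-.04,.103,.1)),fitsil(PAN,L[::2],(.52,-.04,.103,.1)),sense()["clock"])
E
```

```text
[(0.63, array([339., 259.]), np.uint64(15540))]
[ 0.85  0.35 -1.09  2.    0.37  1.01  1.25]
[-0.89  0.28  0.19  2.54  2.21  0.33 -1.17]
[(0.9, [388.0, 8.0], 923), (0.84, [281.0, 235.0], 3881), (0.67, [356.0, 238.0], 3832), (0.56, [442.0, 239.0], 3739), (0.56, [561.0, 72.0], 5521)]
[(0.85, [258.0, 7.0], 687), (0.8, [498.0, 65.0], 7652), (0.69, [266.0, 240.0], 3927), (0.63, [351.0, 240.0], 3754), (0.57, [188.0, 234.0], 4093)]
(array([ 0.52454011, -0.03907109,  0.09442041,  0.14560185]), array([0.951, 0.023, 0.964])) (array([ 0.52441444, -0.03951458,  0.09490035,  0.14680914]), array([0.951, 0.964])) 9.3167
```

View pics/r1.png

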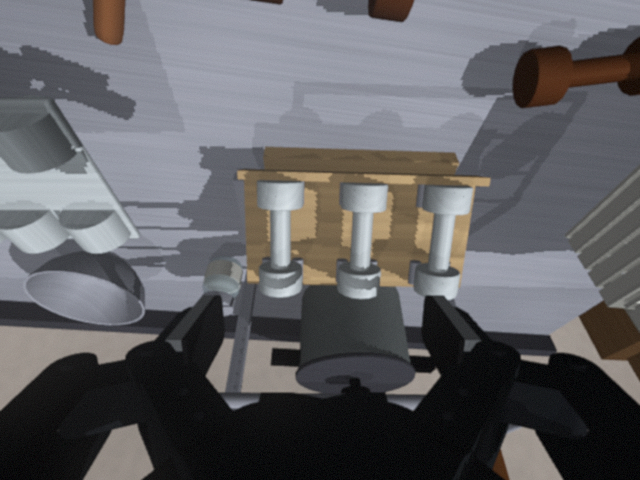

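The rack view shows weight_1, 2 and 3 at (281,235), (356,238), (442,239), all silver on the plywood board with their handles clear. The brown and orange pieces lie on the table at the top of the picture.

Run:
```python
from t import *
import pickle
o=pickle.load(open("obs.pkl","rb"))
def near(k,u): return min(o[k][1],key=lambda d:np.linalg.norm(d[1]-u))[2]
pr=[(281,235),(356,238),(442,239)];pq=[(188,234),(266,240),(351,240)]
g=[(.575,.17,.085,.14),(.563,.25,.085,.14),(.549,.33,.085,.14)]
for i in range(3):
    L=[(o["r1"][0],near("r1",pr[i])),(o["r2"][0],near("r2",pq[i]))]
    print("w",i+1,*fitsil(DB,L,g[i],np.radians(35)))
L=[o["p1"],o["p2"]]
print(fitsil(PAN,L,(.52,-.04,.103,.1),fz=.103))
P2=PAN.copy();P2=np.vstack([P2,P2[:4]-[0,0,.006]]);print(fitsil(P2,L,(.52,-.04,.103,.1)))
ct=o["pt"][0]
for d in L:
    n,l,st,_=cv2.connectedComponentsWithStats(d[1]);print(st[1:,:5].tolist(),[proj(d[0],(.5245+x,-.039+y,.1)).round().tolist() for x in(-.065,.065) for y in(-.08,.08)])
print(ok((.58,.17,.08),.14,.61,0),ok((.52,.17,.17),.14,.61,0),ok((.49,.17,.25),.14,.61,0),ok((.5245,-.04,.25),.14,0,0))
```

```text
w 1 [0.58129035 0.17392255 0.08250335 0.08492784] [0.982 0.975]
w 2 [0.57318725 0.25419383 0.08162621 0.08647592] [0.967 0.974]
w 3 [0.56408782 0.33414601 0.08275885 0.08186167] [0.96  0.974]
(array([ 0.52355376, -0.03982265,  0.10535828,  0.14480044]), array([0.933, 0.948]))
(array([ 0.52490803, -0.03946188,  0.09498523,  0.14623477]), array([0.951, 0.959]))
[[239, 126, 150, 124, 16912]] [[378.0, 254.0], [241.0, 241.0], [396.0, 137.0], [245.0, 121.0]]
[[261, 202, 146, 117, 15540]] [[269.0, 198.0], [415.0, 212.0], [263.0, 307.0], [396.0, 319.0]]
[-0.49  0.67  0.01  2.44  2.8   0.58 -1.57] [-0.63  0.44  0.1   2.51  2.65  0.42 -1.48] [-0.88  0.22  0.34  2.49  2.18  0.21 -1.  ] [ 0.72  0.54 -1.1   1.99  0.59  0.97  1.04]
```

Run:
```python
from h import *
import pickle
o=pickle.load(open("obs.pkl","rb"))
def draw(img,c,p,col,s):
    R=Ro.from_euler('z',p[3])
    for m in ([PAN[i] for i in (0,1,3,2)],*[[(x,y0-.022,0),(x,y0,.022),(x,y0+.022,0)] for x in (-.065,-.027,.027,.065) for y0 in(-.054,0,.054)]):
        u=np.array([proj(c,R.apply(v)+p[:3])*s for v in m]);cv2.polylines(img,[np.round(u).astype(np.int32)],len(m)==4,col,1)
w=cv2.resize(cv2.imread("pics/w1.png"),None,fx=3,fy=3,interpolation=2);t=cv2.resize(cv2.imread("pics/top0.png"),None,fx=4,fy=4,interpolation=2)
for p,col in (((.5249,-.0395,.095,.146),(0,0,255)),((.5235,-.040,.103,.125),(0,200,0))):
    draw(w,o["p1"][0],p,col,3);draw(t,o["pt"][0],p,col,4)
a=w[340:780,660:1200];b=t[840:1140,1060:1400]
out=np.zeros((450,800,3),np.uint8);a=cv2.resize(a,(440,359));out[:359,:440]=a;out[:300,445:785]=b;cv2.imwrite("pics/ov.png",out)
```

```text
(no output)
```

View pics/ov.png

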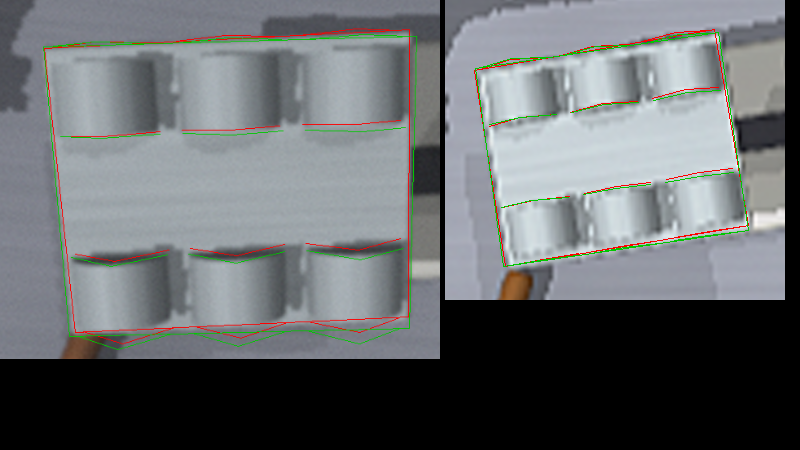

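```bash
cat >> h.py <<'E'
PANP=(.524,-.040,.103);PY=.130;RY=.095;TI=np.radians(35)
def tcp_for(C,yaw,t): return np.array(C)+.020*rot(yaw,t).as_matrix()[:,2]
def pick(C):
    z=rot(RY,TI).as_matrix()[:,2];o=rot(RY,TI).as_rotvec();T=tcp_for(C,RY,TI)
    arm.move_straight(T-.09*z,o,speed=.25);arm.set_gripper(.65,60)
    print("contact" if arm.move_straight(T,o,speed=.1,max_force=8) else "reached",sense()["tcp_pos"]-T)
    arm.set_gripper(0,60);s=sense();print("grip",s["width"],s["finger_force"],s["clock"])
    arm.move_straight(T-.04*z,o,speed=.08);arm.move_straight(T-.04*z+[-.09,0,.08],o,speed=.25)
    s=sense();print("lifted",s["width"],s["finger_force"],s["force"],s["clock"],s["joints"].round(2))
def over(y,dz,zc=.24):
    """weight centre above pan point (0,y)"""
    d=Ro.from_euler('z',PY).apply((0,y,0));return np.array([PANP[0]+d[0],PANP[1]+d[1],zc])
E
python3 - <<'E'
from h import *
import pickle
o=pickle.load(open("obs.pkl","rb"))
P=PAN.copy();P[4:,0]*=60/65
L=[o["p1"],o["p2"]]
print(fitsil(P,L,(.52,-.04,.1,.13)))
pick((.5813,.1739,.0835))
shot("wrist","g1")
E
```

```text
(array([ 0.52490957, -0.03938001,  0.09729926,  0.14155068]), array([0.989, 0.982]))
reached [-3.05159320e-04  2.71596987e-07  3.26529366e-04]
grip 0.2147071714475588 58.2683801651001 12.2167Traceback (most recent call last):
  File "<stdin>", line 7, in <module>
  File "h.py", line 62, in pick
    arm.move_straight(T-.04*z,o,speed=.08);arm.move_straight(T-.04*z+[-.09,0,.08],o,speed=.25)
                                           ~~~~~~~~~~~~~~~~~^^^^^^^^^^^^^^^^^^^^^^^^^^^^^^^^^^
rig.IKError: the arm cannot follow that straight line within its joint ranges
```

```bash
sed -i 's/^PANP=.*/PANP=(.5248,-.0396,.101);PY=.138;RY=.095;TI=np.radians(35)/' h.py
python3 - <<'E'
from t import *
z=rot(RY,TI).as_matrix()[:,2];T=tcp_for((.5813,.1739,.0835),RY,TI)
print(sense()["joints"].round(2))
for n,v in (("n9",-.09*z),("n9b3",-.09*z+[-.03,0,0]),("n7b5",-.07*z+[-.05,0,0]),("n4b6",-.04*z+[-.06,0,0]),("n9r",-.09*z+[0,-.06,.0]),("n9br",-.09*z+[-.03,-.06,.04])):
    for t in (.61,.4,.25): print(n,t,(T+v).round(3),ok(T+v,RY,t,0))
arm.move_straight(T-.09*z,speed=.15)
print(sense()["joints"].round(2),sense()["width"])
for n,v in (("n9b3",-.09*z+[-.03,0,0]),("n9br",-.09*z+[-.03,-.06,.04])):
    for t in (.61,.4,.25): print(n,t,(T+v).round(3),ok(T+v,RY,t,0))
print(ok(over(-.027,0),PY,0,0),ok(over(-.027,0,.12),PY,0,0))
shot("wrist","g1")
E
```

```text
[-0.48  0.62 -0.06  2.44  2.61  0.56 -1.45]
n9 0.61 [0.541 0.17  0.141] [-0.54  0.52 -0.02  2.48  2.55  0.49 -1.41]
n9 0.4 [0.541 0.17  0.141] [-0.48  0.47 -0.02  2.33  1.79  0.16 -0.59]
n9 0.25 [0.541 0.17  0.141] [ 0.28  0.72 -1.1   2.18  1.26  0.8  -0.  ]
n9b3 0.61 [0.511 0.17  0.141] [-0.56  0.51 -0.05  2.54  2.53  0.54 -1.44]
n9b3 0.4 [0.511 0.17  0.141] [-0.66  0.46  0.19  2.4   2.42  0.11 -1.25]
n9b3 0.25 [0.511 0.17  0.141] [ 0.26  0.69 -1.1   2.24  1.28  0.77 -0.07]
n7b5 0.61 [0.503 0.171 0.124] None
n7b5 0.4 [0.503 0.171 0.124] [-0.62  0.49  0.11  2.43  2.46  0.18 -1.31]
n7b5 0.25 [0.503 0.171 0.124] [ 0.24  0.72 -1.1   2.27  1.34  0.78 -0.15]
n4b6 0.61 [0.51  0.173 0.1  ] None
n4b6 0.4 [0.51  0.173 0.1  ] [-0.56  0.55  0.04  2.43  2.5   0.24 -1.36]
n4b6 0.25 [0.51  0.173 0.1  ] [ 0.23  0.78 -1.1   2.27  1.42  0.82 -0.21]
n9r 0.61 [0.541 0.11  0.141] [-0.36  0.51 -0.07  2.52  2.71  0.52 -1.44]
n9r 0.4 [0.541 0.11  0.141] [-0.42  0.46  0.07  2.38  2.45  0.11 -1.13]
n9r 0.25 [0.541 0.11  0.141] [ 0.4   0.7  -1.1   2.22  1.27  0.75  0.09]
n9br 0.61 [0.511 0.11  0.181] [-0.43  0.39 -0.02  2.55  2.63  0.43 -1.39]
n9br 0.4 [0.511 0.11  0.181] [-0.39  0.35 -0.01  2.4   1.51  0.12 -0.21]
n9br 0.25 [0.511 0.11  0.181] [ 0.41  0.58 -1.1   2.24  1.12  0.7   0.18]
[-0.54  0.52 -0.02  2.48  2.55  0.49 -1.42] 0.2159394423598312
n9b3 0.61 [0.511 0.17  0.141] [-0.56  0.51 -0.05  2.54  2.53  0.54 -1.44]
n9b3 0.4 [0.511 0.17  0.141] [-0.66  0.46  0.19  2.4   2.42  0.11 -1.25]
n9b3 0.25 [0.511 0.17  0.141] [ 0.26  0.69 -1.1   2.24  1.28  0.77 -0.07]
n9br 0.61 [0.511 0.11  0.181] [-0.43  0.39 -0.02  2.55  2.63  0.43 -1.39]
n9br 0.4 [0.511 0.11  0.181] [-0.39  0.35 -0.01  2.4   1.51  0.12 -0.21]
n9br 0.25 [0.511 0.11  0.181] [ 0.41  0.58 -1.1   2.24  1.12  0.7   0.18]
[ 0.76  0.57 -1.1   1.99  0.62  0.97  1.07] [ 0.72  0.79 -1.11  2.09  0.95  0.89  0.76]
```

View pics/g1.png

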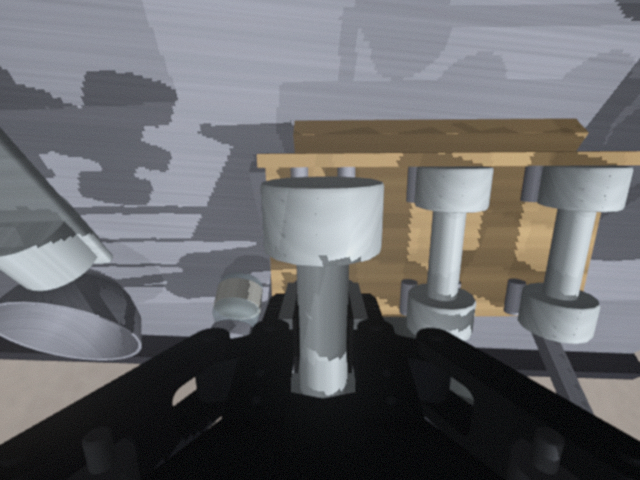

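Weight_1 is held at mid-handle (322,290) and level in the jaws; weight_2 (445,250) and weight_3 (575,250) are undisturbed. I'll carry it to gap_right.

```bash
cat >> h.py <<'E'
def go(p,yaw,t,speed=.25):
    o=rot(yaw,t).as_rotvec()
    try: arm.move_straight(p,o,speed=speed);k="line"
    except arm.IKError:
        arm.move_ptp(p,o);k="ptp"
    print(k,np.round(p,3),sense()["joints"].round(2),sense()["clock"])
def lower(y,h,ztop=None):
    """lower held weight to pan point (0,y), centre h above plate; stops on contact"""
    z0=PANP[2]+h-.020
    P=over(y,0,z0+.014);arm.move_straight(P,speed=.15);arm.wait(.2);f0=sense()["force"]
    P[2]=z0-.022;hit=arm.move_straight(P,speed=.025,max_force=1.8);s=sense();print("hit",hit,"tcp z",s["tcp_pos"][2].round(4),"expected",round(z0,4),"df",(s["force"]-f0).round(2),s["clock"])
E
python3 - <<'E'
from h import *
T=tcp_for((.5813,.1739,.0835),RY,TI);z=rot(RY,TI).as_matrix()[:,2]
go(T-.09*z+[-.03,0,0],RY,TI)
go((.50,.12,.24),.11,.35)
go(over(-.027,0,.22),PY,0)
s=sense();print(s["tcp_pos"],s["force"],s["width"])
shot("wrist","c1")
E
```

```text
line [0.511 0.17  0.141] [-0.56  0.51 -0.05  2.54  2.53  0.55 -1.44] 13.6667
ptp [0.5  0.12 0.24] [ 0.43  0.41 -1.1   2.27  1.05  0.6   0.24] 15.1583
line [ 0.529 -0.066  0.22 ] [ 0.79  0.64 -1.18  2.01  0.72  0.99  0.96] 16.15
[ 0.52812962 -0.06479098  0.22009002] [-0.59390813  0.01112639 -1.73902546] 0.21538892819662026
```

Run:
```python
from h import *
lower(-.027,.0347)
img,_,_=shot("wrist","l1")
```

```text
hit True tcp z 0.1145 expected 0.1157 df [ 0.48 -0.94  3.24] 17.8917
```

View pics/l1.png

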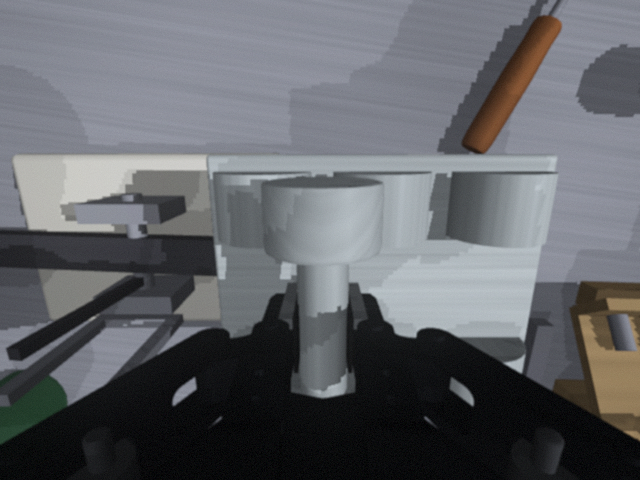

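The disc (323,220) sits centred between the right and middle rails (258 and 390), and its yaw matches the plate. Contact height is 1 mm off the expected value, so I'll release and fetch weight_2.

Run:
```python
from h import *
arm.set_gripper(.46);arm.wait(.1)
s=sense();P=np.array(s["tcp_pos"]);arm.move_straight(P+[0,0,.12],speed=.2);arm.wait(.3)
img,c,_=shot("wrist","a1");D=det("wrist","weight_1");_,ct,_=shot("top");Dt=det("top","weight_1",.2)
C0=np.r_[over(-.027,0)[:2],PANP[2]+.0347]
for cc,DD in ((c,D),(ct,Dt)):
    u=proj(cc,C0);print(u.round(),[(round(d[0],2),d[1].round().tolist()) for d in DD])
m=min(D,key=lambda d:np.linalg.norm(d[1]-proj(c,C0)));print(fitsil(DB,[(c,m[2])],np.r_[C0,PY],fz=C0[2]),C0)
go((.50,.14,.22),.11,.35)
go((.46,.235,.20),RY,TI)
```

```text
[322. 244.] [(0.97, [580.0, 103.0]), (0.81, [322.0, 240.0]), (0.8, [625.0, 282.0])]
[316. 244.] [(0.86, [218.0, 302.0]), (0.79, [199.0, 236.0]), (0.73, [174.0, 337.0]), (0.67, [166.0, 243.0]), (0.66, [144.0, 297.0]), (0.21, [291.0, 263.0])]
(array([ 0.5270062 , -0.06656548,  0.14539307,  0.13790942]), array([0.98])) [ 0.52851418 -0.06634331  0.1357    ]
line [0.5  0.14 0.22] [ 0.31  0.43 -1.01  2.28  1.12  0.58  0.13] 20.8333
line [0.46  0.235 0.2  ] [-0.12  0.48 -0.97  2.47  1.7   0.84 -0.81] 21.85
```

```bash
sed -i 's/arm.move_straight(T-.04\*z+\[-.09,0,.08\],o,speed=.25)/arm.move_straight(T-.09*z,o,speed=.2);arm.move_straight(T-.09*z+[-.03,0,0],o,speed=.2)/' h.py
python3 - <<'E'
from h import *
pick((.5730,.2540,.0835))
go((.48,.20,.24),.11,.45)
go((.50,.12,.25),.11,.3)
go(over(.027,0,.22),PY,0)
lower(.027,.0347)
img,c,_=shot("wrist","l2")
E
```

```text
reached [-0.00024645  0.00017878  0.00042613]
grip 0.21505906463080768 58.278515338897705 24.1667
lifted 0.21696190304058496 58.58911335468292 [ 0.90275418 -0.11804678 -2.74462318] 25.5167 [-0.15  0.67 -0.92  2.43  1.86  0.95 -0.89]
line [0.48 0.2  0.24] [ 0.1   0.36 -0.95  2.32  1.25  0.59 -0.16] 26.4667
line [0.5  0.12 0.25] [ 0.42  0.39 -1.06  2.22  0.87  0.62  0.42] 27.1167
line [ 0.521 -0.013  0.22 ] [ 0.67  0.59 -1.12  2.03  0.67  0.94  0.91] 27.8167
hit True tcp z 0.1144 expected 0.1157 df [1.02 0.06 2.88] 29.5083
```

View pics/l2.png

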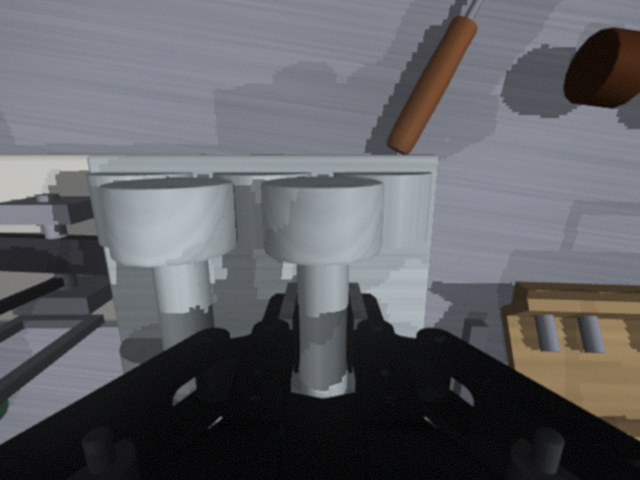

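Both weights sit side by side, with discs at (168,215) and (323,220). The pan didn't sink under about 2.9 N, which suggests a third is needed. I'll release and check the beam.

Run:
```python
from h import *
arm.set_gripper(.46);arm.wait(.1)
P=np.array(sense()["tcp_pos"]);arm.move_straight(P+[0,0,.14],speed=.25);arm.wait(1.2)
img,c,_=shot("wrist","a2");D=det("wrist","weight_1")
C=[np.r_[over(y,0)[:2],PANP[2]+.0347] for y in(-.027,.027)]
for C0 in C:
    m=min(D,key=lambda d:np.linalg.norm(d[1]-proj(c,C0)));print(fitsil(DB,[(c,m[2])],np.r_[C0,PY]),C0,m[1])
print(sense()["clock"])
img,_,_=shot("scene");a=cv2.resize(img[190:300,200:390],None,fx=3,fy=3,interpolation=2);b=cv2.resize(cv2.imread("pics/scene0.png")[190:300,200:390],None,fx=2.1,fy=2.1)
o=np.zeros((570,570,3),np.uint8);o[:330]=a;o[335:335+b.shape[0],:b.shape[1]]=b[:235];cv2.imwrite("pics/s2.png",o)
```

```text
(array([ 0.52726372, -0.06737356,  0.13249016,  0.14156101]), array([0.971])) [ 0.52851418 -0.06634331  0.1357    ] [254.4 218.4]
(array([ 0.51975028, -0.01276761,  0.13447504,  0.13815756]), array([0.989])) [ 0.52108582 -0.01285669  0.1357    ] [319.9 231.9]
32.0
```

View pics/s2.png

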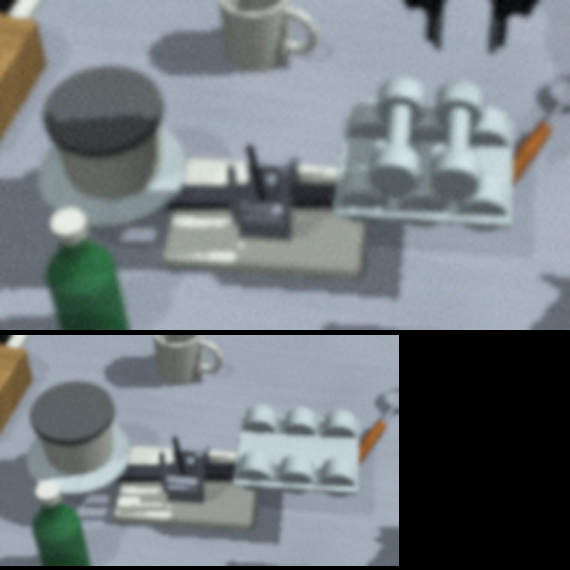

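Pan is still up and the pointer still leans after two weights, both of which are well seated. So the third goes on the saddle.

Run:
```python
from h import *
go((.50,.14,.24),.11,.35)
go((.46,.30,.20),RY,TI)
pick((.5643,.3340,.0835))
go((.48,.22,.25),.11,.45)
go((.50,.12,.28),.11,.3)
go(over(0,0,.25),PY,0)
lower(0,.0694)
shot("wrist","l3")
```

```text
line [0.5  0.14 0.24] [ 0.31  0.37 -0.98  2.26  1.    0.56  0.25] 33.1
line [0.46 0.3  0.2 ] [-0.29  0.5  -0.89  2.38  1.61  0.86 -0.8 ] 34.2833
reached [-0.00025237  0.00026342  0.00047944]
grip 0.21791688838197207 58.267616629600525 36.5833
lifted 0.2137857572647923 58.58905076980591 [ 0.09206851  0.15436767 -1.77644175] 37.9333 [-0.34  0.67 -0.84  2.33  1.75  0.94 -0.89]
line [0.48 0.22 0.25] [ 0.03  0.34 -0.91  2.29  1.18  0.59 -0.12] 38.975
line [0.5  0.12 0.28] [ 0.45  0.33 -1.07  2.18  0.74  0.64  0.56] 39.7167
line [ 0.525 -0.04   0.25 ] [ 0.72  0.54 -1.1   1.99  0.59  0.97  1.04] 40.525
hit True tcp z 0.1493 expected 0.1504 df [ 0.55  0.18 -1.04] 42.175
```

View pics/l3.png

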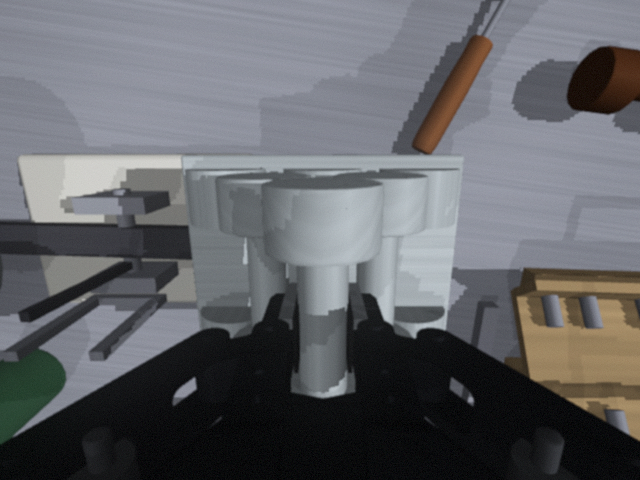

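Third weight (323,220) sits on the two lower ones (245 and 400), but the motion stopped at first touch. I'll follow the pan down to near level, then release.

Run:
```python
from h import *
P=np.array(over(0,0,sense()["tcp_pos"][2]));f0=sense()["force"]
print(arm.move_straight(P-[0,0,.015],speed=.02,max_force=6),sense()["tcp_pos"].round(4),(sense()["force"]-f0).round(2))
arm.wait(.5);arm.set_gripper(.46);arm.wait(.5)
arm.move_straight(np.array(sense()["tcp_pos"])+[0,0,.15],speed=.15);arm.wait(1.8)
_,c,_=shot("wrist");D=det("wrist","weight_1");print([(round(d[0],2),d[1].round().tolist()) for d in D])
for y,h in((-.027,.0347),(.027,.0347),(0,.0694)):
    C0=np.r_[over(y,0)[:2],PANP[2]-.018+h];m=min(D,key=lambda d:np.linalg.norm(d[1]-proj(c,C0)));print(*fitsil(DB,[(c,m[2])],np.r_[C0,PY]),C0,m[1].round())
print(sense()["clock"])
img,_,_=shot("scene");cv2.imwrite("pics/s3.png",cv2.resize(img[180:300,200:390],None,fx=4,fy=4,interpolation=2))
```

```text
False [ 0.5247 -0.0398  0.1344] [-1.57 -3.31  1.21]
[(0.77, [351.0, 225.0]), (0.75, [549.0, 110.0]), (0.73, [323.0, 232.0]), (0.64, [291.0, 224.0])]
[ 0.52893347 -0.07157745  0.08556441  0.11999608] [0.91] [ 0.52851418 -0.06634331  0.1177    ] [291. 224.]
[ 0.52003515 -0.0067087   0.08566636  0.16290163] [0.897] [ 0.52108582 -0.01285669  0.1177    ] [351. 225.]
[ 0.52400469 -0.03935149  0.1498811   0.13453186] [0.983] [ 0.5248 -0.0396  0.1524] [323. 232.]
47.525
```

View pics/s3.png

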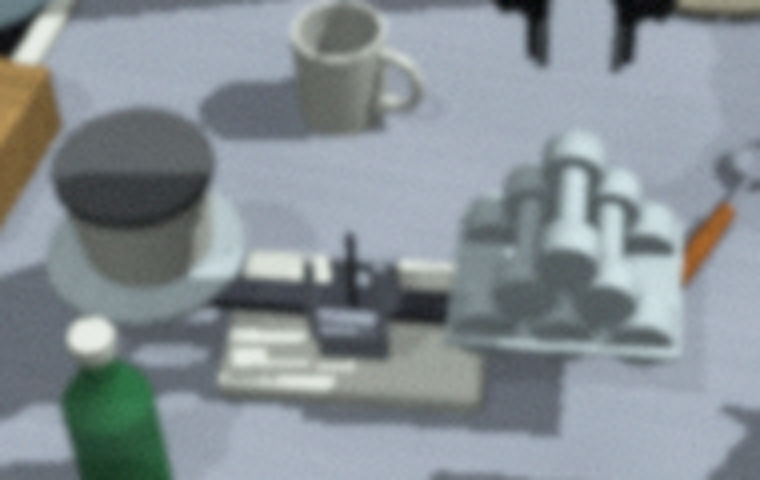

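The beam is level: the pointer stands upright at (350,270), between the fork arms. All three weights are seated (the lower two are partly hidden, which skews their fits), and the top one was measured about 2.5 mm from its expected saddle height. The hand is clear.

```bash
python3 -c "
from h import *
arm.wait(.5);print(sense()['force'],ticket.finish_job())"
```

```text
the job is handed in; nothing more can be done
[ 0.64227519 -0.32901526 -0.19600895] None
```

I handed the job in with the beam floating level: the tub took all three weights, one in each gap and the third saddled on top, at about 48 s of the 72 s allowed; the hand-in call returned no verdict.

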